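Load a sample bottle on the shaker and clamp it

TASK

Load the bottle from the rack that is of the same kind as the three in the shaker's back row: pull up the clamp bar's index plunger, draw the bar right back and let the pin drop in its hole, then carry the bottle over upright and set it down gently in the middle place of the empty front row. Pull the plunger again, slide the bar up to the bottle and let the pin drop home in the hole that holds it snug. Leave everything else standing where it is.

Things in the scene. Friction and masses are not known exactly. Their poses are not given: they have to be found in the camera images.
- shaker: Bench bottle shaker, off, fixed to the bench, its control panel (-x face) turned away from the robot: white housing 270 (x) x 350 (y) mm, aluminium platform on top (tray floor, z = 82 mm). Origin: centre of its underside; z up. Two rows of bottle places along y: back row (x = 84 mm) full, front row empty. The front row lies between a fixed cross bar and a clamp bar that slides along x.
- cross_bar (a point): Middle of the top edge of the cross bar's face towards the front row: (46, 0, 137) mm in the shaker's frame. Aluminium bar along y, 10 mm thick (to x = 56), 212 mm long, standing 55 mm above the tray floor. The same bar 65.5 mm behind it closes the back row.
- middle_place (a point): Centre, on the tray floor, of a bottle that stands in the front row's middle place, touching the cross bar: (18.5, 0, 82) mm in the shaker's frame, same axes. Black ridges 8 mm high, 5 mm wide, along x at y = -34 and 34 (x -8 to 46) leave it 63 mm wide. The places either side, at y = -68 and 68, stay empty.
- jaw (a point): Middle of the clamp bar's rubber face, which looks to +x at the cross bar; 32 mm above the tray floor. The bar: aluminium, 12 mm thick, 12 to 52 mm above the floor, 262 mm long in y. At its +y end a carriage 50 x 40 mm, top 42 mm above the floor, with the plunger on it; at its -y end a black block on a guide rod (y = -150 mm).
- index_rail (a point): Middle (fourth) hole of the index rail, on its top: the snug hole. (-15.5, 145, 96) mm in the shaker's frame. Steel rail 24 mm wide along x, 14 mm high, on the tray floor beyond the row's +y end; seven countersunk holes 16 mm apart. The plunger's pin stands over it, in line with the bar's middle.
- clamp_bar (a joint): Place of the clamp bar, m; grows as it is drawn back to the shaker's -x. Gap from jaw to cross bar = 0.0075 + this. Holes at 0, 0.016 ... 0.096, play 0.7 mm; stop 0.0985. 0.048 = snug hole (gap 55.5 mm; one hole further in, the bottle has no room); 0.096 = right back. Starts in the hole at 0.016, too close for the bottle. Slides with 1.2 N of friction, stays where left.
- plunger (a joint): Lift of the spring plunger, m: 0 = pin home in a hole, 0.014 = upper stop; clear of the rail from 0.010. The spring pulls it down with 7 N (at 0) to 12 N (at 0.014) and it does not stay up by itself. Let go within about 5 mm of a hole, it drops in and draws the bar along.
- knob (a point): Middle of the plunger's black round knob, diameter 30 mm, height 30 mm, axis upright; 168 mm above the bench with the pin home. Below it a stem of 11 mm diameter, 12 mm long with the pin home, then a sleeve of 22 mm diameter on the carriage. Moves with bar and plunger: by it the pin is pulled up and the bar is slid.
- sample_bottle: The bottle to load: straight frosted plastic bottle, diameter 54 mm, white ribbed cap 56 mm wide and 22 mm high, 102 mm high overall, 150 to 310 g. Origin: centre of its underside; z up along its axis. The cap's middle is 91 mm above the origin. Stands in one of the rack's four places.
- rack: Curved white two-tier rack fixed to the bench, 280 (x) x 120 (y) x 60 mm. Origin on the bench under its middle; z up. Four places 68 mm apart on an arc of 360 mm radius about (0, 354) mm, at x, y = -101, 8.5; -34, -4.5; 34, -4.5; 101, 8.5 mm; which vessel is where varies. Vessels stand at z = 10 mm in holes of 60 mm. Fingers have room across the row, not along it.
- back_bottle0: Bottle of the shaker's back row, y = -68 mm: diameter 54 mm, white ribbed cap 56 mm wide and 22 mm high, 102 mm high overall. Origin: centre of its underside. Stays.
- back_bottle1: The same, middle of the back row (y = 0). Stays.
- back_bottle2: The same, y = 68. Stays.
- open_bottle: Bystander in the rack: frosted bottle of 54 mm diameter without a cap, open at the top, 92 mm high. Origin: centre of its underside.
- narrow_bottle: Bystander in the rack: slim bottle of 46 mm diameter with a narrow neck and a 30 mm cap, 133 mm high. Origin: centre of its underside.
- squat_jar: Bystander in the rack: low jar of 52 mm diameter with a white 56 mm lid, 74 mm high. Origin: centre of its underside.
- reagent_bottle: Bystander on the bench between rack and shaker, on the robot's side: amber bottle of 72 mm diameter, 155 mm high. Origin: centre of its underside.
- beaker: Bystander on the bench beyond the rack: clear beaker of 68 mm diameter, 90 mm high. Origin: centre of its underside.
There are look-alikes about, which are no part of the job. Leave any blue or purple look-alike of the sample_bottle alone.

How it is judged:
By the outcome, as a careful person would: the job done as asked, in the order asked, and still so for the second after the job is handed in, with the robot touching nothing.
It also fails if it takes over 67 s, if anything falls off the work surface, if the arm or the gripper's body presses on something with over 40 N, if the wrist force passes 120 N, or if a joint passes its speed limit or range.

ROBOT

A 7-joint arm with a two-finger parallel gripper is mounted at the origin on the work surface. World frame = base frame: x ahead of the robot, y to its left, z up, the work surface at z = 0. Lengths are in m, angles in rad, forces in N, time in s.
With the tool pointing down it reaches from about 0.425 to 0.925 m from the base axis. Payload 6.8 kg.
Tool frame: the origin (TCP) lies at the very end of the fingers, on their centre line; the grasp point (between the pads) lies bot.hold_point_z behind it (bot.hold_point_z is the distance from the TCP to the grasp point, in m); x points along the fingers, z is the direction in which the jaws open and shut, and the axes are right-handed (so a half turn about x gives the same grasp; the last joint's range is limited). The gripper opens to 85 mm and grips with 20 to 120 N. Pads are 22 mm wide; open, the fingers measure 114 mm over their backs; the gripper's body (76 mm by 85 mm) begins 54 mm behind the grasp point. The pads swing forward as they close: fully open they stand 13 mm farther back than shut.
Start: joints at [1.122, 0.477, 0.022, 1.555, -0.011, 1.109, -0.083], TCP at [0.226, -0.636, 0.2] pointing down, gripper open.
Joint ranges: [-2.96, 2.96], [-0.34, 2.1], [-1.41, 1.46], [0.24, 2.44], [-1.37, 4.51], [0.17, 1.92], [-2.96, 2.96]. Speed limits (rad/s): [2.39, 2.39, 3.14, 3.14, 3.14, 3.14, 3.14].

INTERFACE

Orientations are given as a unit quaternion [w, x, y, z].
In Python, from station import bot gives the robot as it stands.
- The arm moves only by the tool drive_tool, never from a script. Its arguments are lists of equal length, an entry for each row: "slide": the shift along the world's x, y, z in mm, a list of three; "turn": the turn, a rotation vector about the world's x, y, z in rad, a list of three; "gripper": the opening, from 0 (shut) to 1 (fully open). A call has 1 to 10 rows; each row is the pose to reach, as a shift and turn from the pose measured when the call began; what a row does not reach only later rows make up. A row lasts 1/10 s, in which the tool goes at most 50 mm and 8.59 degrees, less where a joint would pass 70% of its speed; a pose out of reach is approached as far as the arm can. A call with a gripper value outside its range is refused whole. The fingers move at their own pace and stop on an object; "squeeze" is the grip in N (left out, the last holds). Time passes only in rows, so rows that repeat a pose let the fingers close. It gives the time, the measured TCP pose, the force and the opening at its end, in the units of the state.
- bot.get_obs(): the state, without advancing time (a new reading comes with each control period).
- bot.read_camera(name): name is "side" or "top"; returns a dict with "color" (480x640x3 uint8, red, green, blue), "fovy" (degrees; the focal length in pixels is half the picture's height over the tangent of half this angle, whatever the lens; pixels are square), "cx", "cy" (the principal point, pixels), "R" (3x3) and "t" (3): a world point X has camera coordinates R X + t. Camera axes: x right, y down, z forward; pixel columns grow to the right and rows downward; lengths in m; the calibration is good to about 2 mm. A picture is of the moment at which its call begins. There is no depth.
- bot.hand_in(): hands the job in, once; it reports no verdict.
The state is a dict: "t": time; "q": joint angles; "joint_vel": joint speeds; "joint_torque": joint torques, N m; "eef_pos": TCP position; "tool_rot": TCP orientation; "contact_force": force on the tool from outside, world axes, zero at the start; "torque": the same for the moment, N m; "gripper_width": opening from 0.0 (shut) to 1.0 (fully open).
Only numpy, scipy, OpenCV 4.12 (cv2) and the standard library are available. Lean on these libraries where they do the work, as an engineer would, in place of code of your own. Each camera call takes 0.05 s, during which the arm holds its last target.

## Working session

There is one attempt and no reset: what is moved stays moved. The work goes in short steps, Python scripts to look and compute and a tool call to move; the robot and the scene stay as the last step left them, time stands still between calls to the robot, and variables do not carry over. Pictures are saved under pics/ and viewed, and the job is handed in when it is done.

Besides the shell and the picture viewer there is one more tool, called after "Emit:" as name(argument=value, ...), one argument or row to a line, values as JSON. drive_tool: Moves the arm, as the interface text tells. Its arguments: {"type":"object","properties":{"slide":{"type":"array"},"turn":{"type":"array"},"gripper":{"type":"array"},"squeeze":{"type":"number"}},"required":["slide","turn","gripper"]}

```bash
mkdir -p pics; ls; python3 - <<'E'
from station import bot
import cv2,json
o=bot.get_obs()
print({k:o[k] for k in ("t","eef_pos","tool_rot","contact_force","gripper_width")}, bot.hold_point_z)
for n in("side","top"):
    c=bot.read_camera(n); cv2.imwrite(f"pics/{n}0.png",c["color"][:,:,::-1])
    print(n,{k:c[k] for k in c if k!="color"})
E
```

```text
pics
{'t': 0.0, 'eef_pos': array([ 0.22541404, -0.63554786,  0.19920905]), 'tool_rot': array([ 0.57699349,  0.40830372,  0.57811547, -0.4076139 ]), 'contact_force': array([ 0.05640123,  0.39307171, -0.30630072]), 'gripper_width': 1.0010542585006044} 0.0187
side {'fovy': 53.876627900906215, 'cx': 319.2542139004846, 'cy': 239.36722856292167, 'R': array([[ 0.96974353, -0.24346491,  0.01795339],
       [-0.16871869, -0.72153962, -0.67150174],
       [ 0.17644119,  0.64815539, -0.74078546]]), 't': array([-0.57813407,  0.15166601,  0.84853001])}
top {'fovy': 46.23476221807385, 'cx': 315.28206553509517, 'cy': 243.20102537824042, 'R': array([[-0.01742138, -0.99954874,  0.02447075],
       [-0.99295414,  0.01442694, -0.11761773],
       [ 0.11721162, -0.0263474 , -0.9927574 ]]), 't': array([-0.07303743,  0.61632472,  1.33084079])}
```

View pics/side0.png

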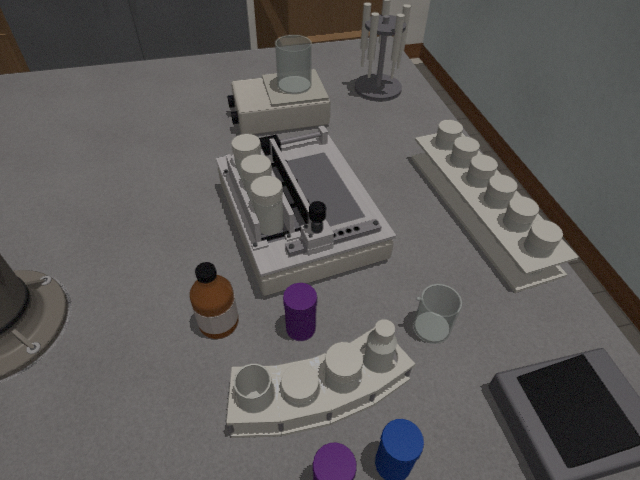

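View pics/top0.png

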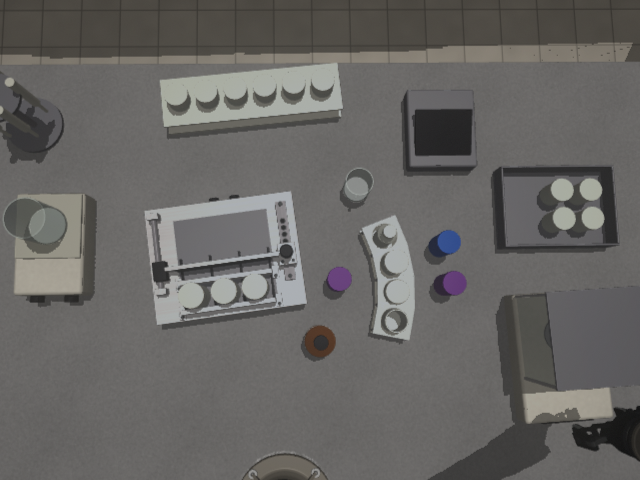

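The arm is out of both main views. In the top view the rack runs narrow bottle (386,233), cap (395,263), cap (397,291), open bottle (395,320). In the side view the tall capped one is at (343,367) and the low jar at (300,383). I'll look closer.

```bash
cat > h.py <<'E'
import numpy as np,cv2
from station import bot
def cam(n):
    c=bot.read_camera(n); c["f"]=240/np.tan(np.radians(c["fovy"])/2); return c
def ray(c,u,v):
    d=np.array([(u-c["cx"])/c["f"],(v-c["cy"])/c["f"],1.]); d=c["R"].T@d
    o=-c["R"].T@c["t"]; return o,d/np.linalg.norm(d)
def onz(c,u,v,z):
    o,d=ray(c,u,v); return o+d*(z-o[2])/d[2]
def proj(c,X):
    p=c["R"]@np.asarray(X)+c["t"]; return np.array([c["cx"]+c["f"]*p[0]/p[2],c["cy"]+c["f"]*p[1]/p[2]])
def tri(c1,p1,c2,p2):
    o1,d1=ray(c1,*p1);o2,d2=ray(c2,*p2)
    s=np.linalg.lstsq(np.c_[d1,-d2],o2-o1,rcond=None)[0]
    a=o1+d1*s[0];b=o2+d2*s[1]; return (a+b)/2,np.linalg.norm(a-b)
def crop(c,x0,y0,x1,y1,k,name):
    im=c["color"][y0:y1,x0:x1,::-1]; im=cv2.resize(im,None,fx=k,fy=k,interpolation=cv2.INTER_CUBIC); cv2.imwrite("pics/"+name,im)
E
python3 - <<'E'
from h import *
s=cam("side");t=cam("top")
crop(s,215,300,435,470,3.5,"s_rack.png")
crop(t,140,180,320,330,4.4,"t_shaker.png")
crop(s,205,110,405,290,3.3,"s_shaker.png")
crop(t,345,210,465,345,4.4,"t_rack.png")
E
```

```text
(no output)
```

View pics/s_rack.png

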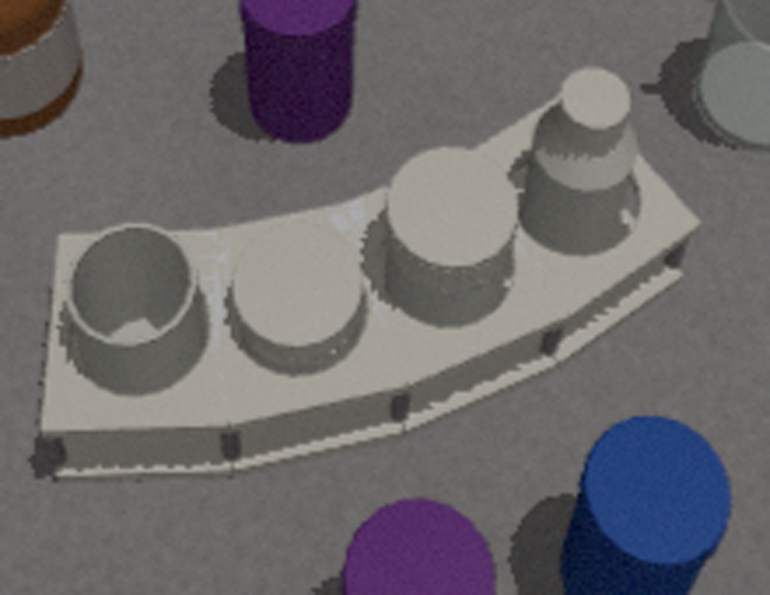

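View pics/t_shaker.png

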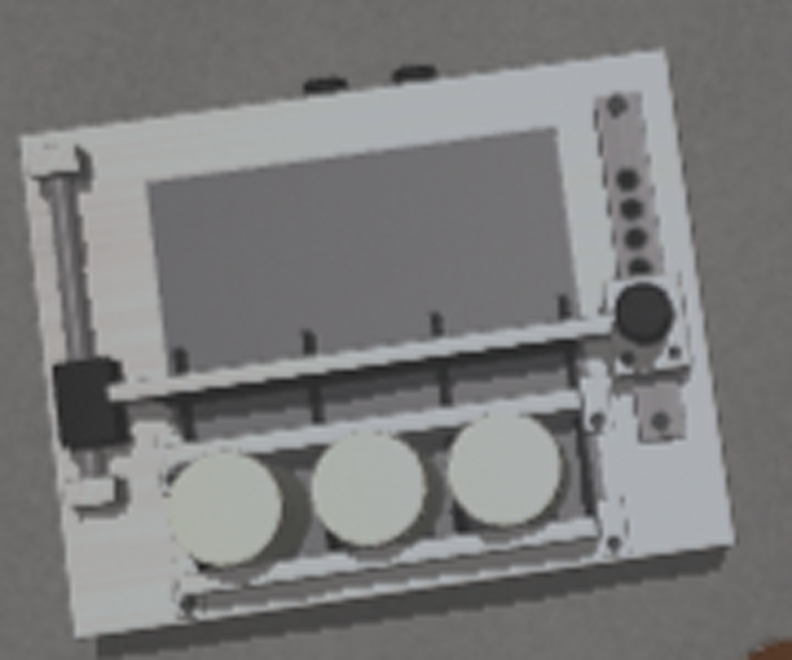

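View pics/s_shaker.png

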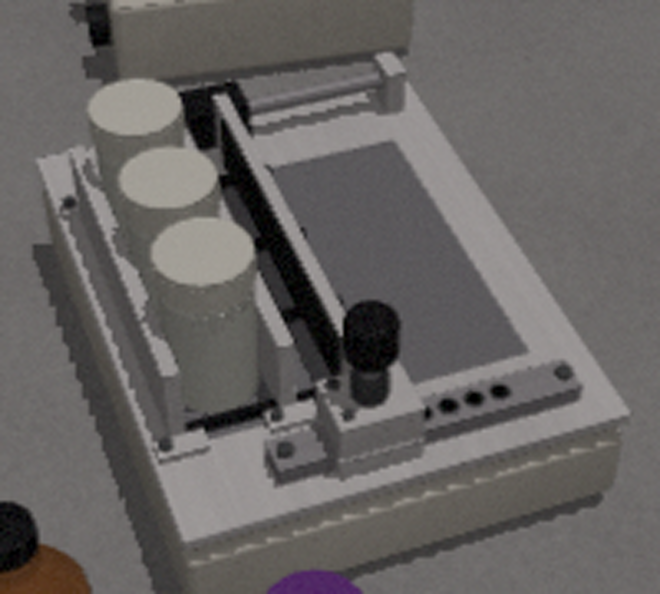

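View pics/t_rack.png

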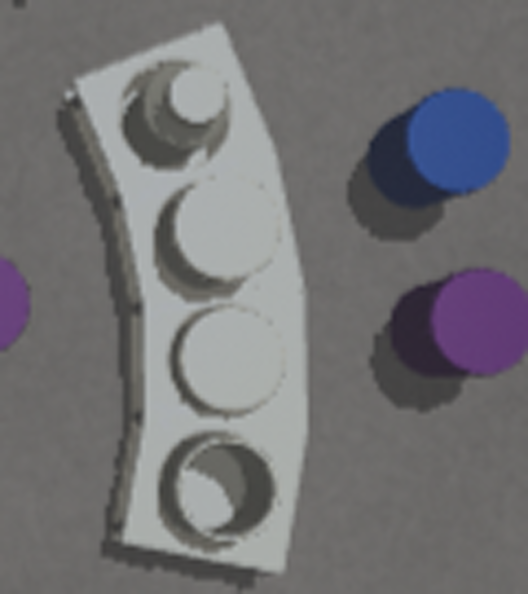

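```bash
python3 - <<'E'
from h import *
from scipy.optimize import least_squares
s=cam("side");t=cam("top")
P=lambda x,y,x0,y0,k:((x+.5)/k-.5+x0,(y+.5)/k-.5+y0)
ts=lambda x,y:P(x,y,140,180,4.4); ss=lambda x,y:P(x,y,205,110,3.3)
tr=lambda x,y:P(x,y,345,210,4.4); sr=lambda x,y:P(x,y,215,300,3.5)
X=[];obs=[]
for y,tp,sp in((-68,(225,509),(135,106)),(0,(369,488),(168,177)),(68,(504,468),(203,251))):
    a,e=tri(t,ts(*tp),s,ss(*sp)); print("cap",y,a.round(4),round(e,4),onz(t,*ts(*tp),.184).round(4),onz(s,*ss(*sp),.184).round(4))
    X+=[(84,y,184)]*2; obs+=[(t,ts(*tp)),(s,ss(*sp))]
for x,p in((-15.5,(640,268)),(-31.5,(635,239)),(-47.5,(632,209)),(-63.5,(628,180))):
    X.append((x,145,96)); obs.append((t,ts(*p)))
for x,p in((-31.5,(450,405)),(-47.5,(475,398)),(-63.5,(501,391))):
    X.append((x,145,96)); obs.append((s,ss(*p)))
X=np.array(X)/1000
def W(q,x): c,n=np.cos(q[2]),np.sin(q[2]); return np.array([q[0]+c*x[0]-n*x[1],q[1]+n*x[0]+c*x[1],x[2]])
def R(q): return np.concatenate([proj(c,W(q,x))-p for x,(c,p) in zip(X,obs)])
r=least_squares(R,[.6,.2,3.0]); print("pose",r.x.round(4),"res");print(R(r.x).reshape(-1,2).round(1))
for n,x in dict(knob=(.0165,.145,.168),mid=(.0185,0,.082),knob96=(-.0635,.145,.168),knob48=(-.0155,.145,.168)).items(): print(n,W(r.x,x).round(4),proj(t,W(r.x,x)).round(1))
np.save("shaker.npy",r.x)
print("knobtop",tri(t,ts(643,312),s,ss(372,318)), onz(t,*ts(643,312),.183))
print("sample",tri(t,tr(221,229),s,sr(453,207)),onz(t,*tr(221,229),.112),onz(s,*sr(453,207),.112))
print("jar",tri(t,tr(230,360),s,sr(298,285)))
print("narrow",tri(t,tr(197,95),s,sr(596,98)))
print("open",tri(t,tr(220,488),s,sr(133,285)))
E
```

```text
cap -68 [0.4907 0.1891 0.183 ] 0.0022 [0.4896 0.189  0.184 ] [0.4917 0.1876 0.184 ]
cap 0 [0.4996 0.1195 0.1826] 0.0019 [0.4986 0.1194 0.184 ] [0.5004 0.1177 0.184 ]
cap 68 [0.5082 0.0539 0.1819] 0.0018 [0.5073 0.0538 0.184 ] [0.5089 0.0515 0.184 ]
pose [0.5829 0.1306 3.2682] res
[[ 0.7 -0.7]
 [-0.4  0.1]
 [-0.3 -0.5]
 [-0.6 -0.7]
 [ 0.6 -0.4]
 [-0.5 -0.3]
 [ 0.1 -0.5]
 [ 0.3 -0.7]
 [ 0.  -0.6]
 [-0.  -0.7]
 [-0.8  0.1]
 [-0.5  0.1]
 [-0.7  0.1]]
knob [ 0.5849 -0.0153  0.168 ] [286.2 250.3]
mid [0.5646 0.1283 0.082 ] [225.7 263.7]
knob96 [ 0.6642 -0.0052  0.168 ] [281.2 214.7]
knob48 [ 0.6166 -0.0113  0.168 ] [284.2 236. ]
knobtop (array([ 0.58446381, -0.0148668 ,  0.17981726]), np.float64(0.0026067943265973277)) [ 0.5828338  -0.01474561  0.183     ]
sample (array([ 0.5634961 , -0.26460943,  0.10527191]), np.float64(0.004175356385572187)) [ 0.56087869 -0.26306814  0.112     ] [ 0.56421842 -0.26821323  0.112     ]
jar (array([ 0.49516653, -0.27120989,  0.07902769]), np.float64(0.003187411884109856))
narrow (array([ 0.62908171, -0.24848238,  0.14156986]), np.float64(0.002981154481869148))
open (array([ 0.42771825, -0.26127466,  0.09202835]), np.float64(0.002548324716237396))
```

Measurements agree with the given sizes:
- Cap spacing is 68 mm.
- The end places in the rack are 202 mm apart.
- Cap-top heights come out near 183 mm for the shaker bottles.

**Candidates for the sample (top-view pixel):**
- Tall capped bottle in rack (395,262).
- Squat jar (397,291): top only about 80 mm, so no.
- Open bottle (395,320): no cap.
- Narrow bottle (390,232): small cap.
- Purple (339,279) and (453,283), blue (447,243): excluded by colour.
- White caps in the tray (577,205) and long rack (250,90): not in this rack.

I choose (395,262). The close crop shows it standing higher than the jar, with a full-width cap.

Next I'll work out the tool turn.

```bash
cat >> h.py <<'E'
from scipy.spatial.transform import Rotation as Ro
def rot(q): return Ro.from_quat([q[1],q[2],q[3],q[0]])
def goal(zang):
    z=np.array([np.cos(zang),np.sin(zang),0]); x=np.array([0,0,-1.]); y=np.cross(z,x); return Ro.from_matrix(np.c_[x,y,z])
def delta(zang,o):
    r=[(goal(zang+k*np.pi)*rot(o["tool_rot"]).inv()).as_rotvec() for k in(0,1)]
    return min(r,key=np.linalg.norm)
E
python3 - <<'E'
from h import *
o=bot.get_obs(); print(rot(o["tool_rot"]).as_matrix().round(3), o["q"].round(3))
for a in(-82.75,-81): print(delta(np.radians(a),o).round(3))
q=np.load("shaker.npy")
print(np.array([.5849,-.0153,.30])-o["eef_pos"])
E
```

```text
[[-0.     0.942  0.334]
 [ 0.001  0.334 -0.942]
 [-1.    -0.    -0.001]] [ 1.122  0.477  0.022  1.556 -0.012  1.109 -0.083]
[-0.001 -0.    -0.214]
[-0.001 -0.    -0.184]
[0.35934466 0.62070828 0.10011728]
```

Emit:
drive_tool(
  slide=[
    [20,35,40],
    [43,75,70],
    [65,115,100],
    [87,155,100],
    [110,195,100],
    [132,232,100],
    [155,270,100],
    [178,310,100],
    [200,347,100],
    [222,385,100],
  ],
  turn=[
    [0,0,-0.05],
    [0,0,-0.1],
    [0,0,-0.15],
    [0,0,-0.214],
    [0,0,-0.214],
    [0,0,-0.214],
    [0,0,-0.214],
    [0,0,-0.214],
    [0,0,-0.214],
    [0,0,-0.214],
  ],
  gripper=[1,1,1,1,1,1,1,1,1,1],
)

```text
t: 1.3
eef_pos: [0.4481, -0.2494, 0.3001]
tool_rot: [0.531, 0.467, 0.531, -0.467]
contact_force: [-0.2, -0.6, -0.6]
gripper_width: 1.002
```

Emit:
drive_tool(
  slide=[
    [23,39,0],
    [46,78,0],
    [68,117,0],
    [91,156,0],
    [114,195,0],
    [137,234,0],
    [137,234,-30],
    [137,234,-60],
    [137,234,-60],
  ],
  turn=[
    [0,0,0],
    [0,0,0],
    [0,0,0],
    [0,0,0],
    [0,0,0],
    [0,0,0],
    [0,0,0],
    [0,0,0],
    [0,0,0],
  ],
  gripper=[1,1,1,1,1,1,1,1,1],
)

```text
t: 2.2
eef_pos: [0.5823, -0.0155, 0.236]
tool_rot: [0.529, 0.465, 0.533, -0.469]
contact_force: [-0.6, 0.1, 0.0]
gripper_width: 1.004
```

```bash
python3 - <<'E'
from h import *
o=bot.get_obs(); print(o["eef_pos"].round(4),delta(np.radians(-82.75),o).round(3))
s=cam("side");crop(s,205,90,405,290,3,"s1.png")
t=cam("top");crop(t,200,150,360,290,4.4,"t1.png")
E
```

```text
[ 0.5823 -0.0155  0.236 ] [ 0.    -0.008 -0.001]
```

View pics/s1.png

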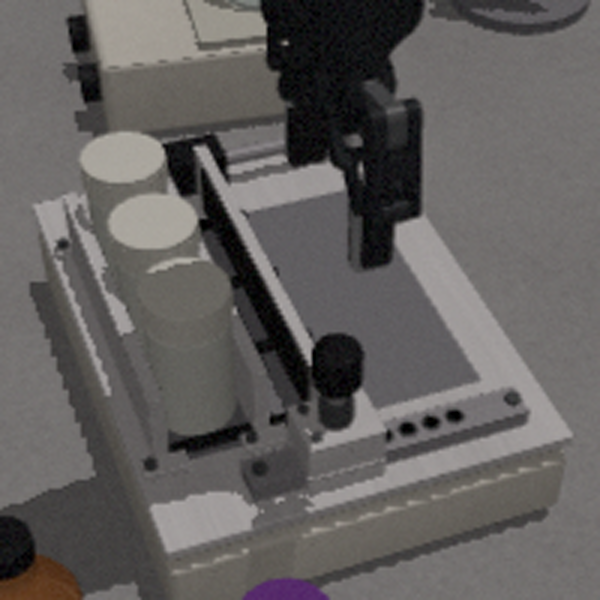

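```bash
python3 - <<'E'
from h import *
o=bot.get_obs(); s=cam("side")
for d in(-.05,0,.05):
    p=o["eef_pos"]+d*np.array([.126,-.992,0]); u=proj(s,p); print(d,((u-[205,90])*3).round())
u=proj(s,[.5847,-.0151,.168]);print(((u-[205,90])*3).round())
E
```

```text
-0.05 [306. 213.]
0 [338. 268.]
0.05 [373. 327.]
[335. 363.]
```

View pics/t1.png

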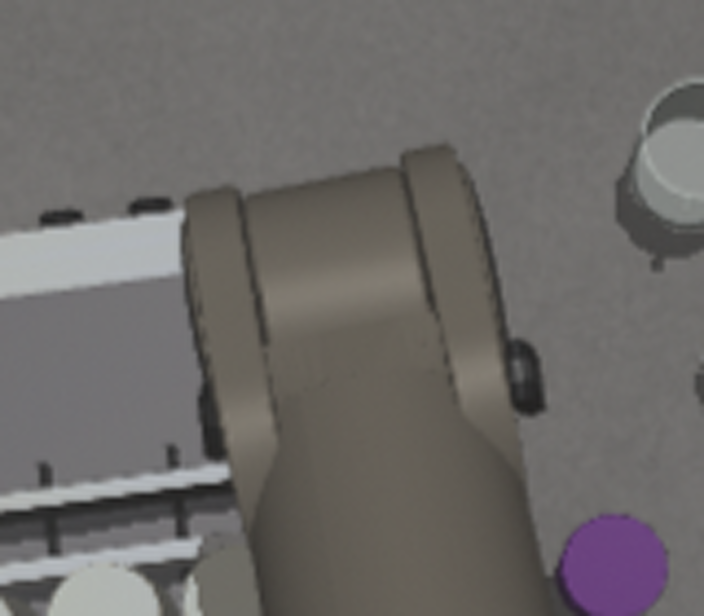

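Emit:
drive_tool(
  slide=[
    [2,0,0],
    [2,0,0],
    [2,0,0],
    [2,0,0],
    [2,0,0],
  ],
  turn=[
    [0,-0.008,0],
    [0,-0.008,0],
    [0,-0.008,0],
    [0,-0.008,0],
    [0,-0.008,0],
  ],
  gripper=[0.65,0.65,0.65,0.65,0.65],
  squeeze=60,
)

```text
t: 2.85
eef_pos: [0.5878, -0.0157, 0.2417]
tool_rot: [0.533, 0.47, 0.528, -0.465]
contact_force: [0.8, 0.5, 0.6]
gripper_width: 0.652
```

```bash
cat > look.py <<'E'
from h import *
import sys
o=bot.get_obs(); s=cam("side")
print(o["t"],o["eef_pos"].round(4),delta(np.radians(-82.75),o).round(3),o["contact_force"].round(1),round(o["gripper_width"],3))
x0,y0,x1,y1=map(int,sys.argv[2:6]);k=float(sys.argv[6])
crop(s,x0,y0,x1,y1,k,sys.argv[1])
for d in(-.0425,0,.0425):
    p=o["eef_pos"]+d*np.array([.126,-.992,0]); u=proj(s,p); print(d,((u-[x0,y0])*k).round())
E
python3 look.py s2.png 205 90 405 290 3
```

```text
2.85 [ 0.5878 -0.0157  0.2417] [-0.     0.01   0.001] [0.8 0.5 0.6] 0.652
-0.0425 [315. 218.]
0 [343. 265.]
0.0425 [373. 315.]
```

View pics/s2.png

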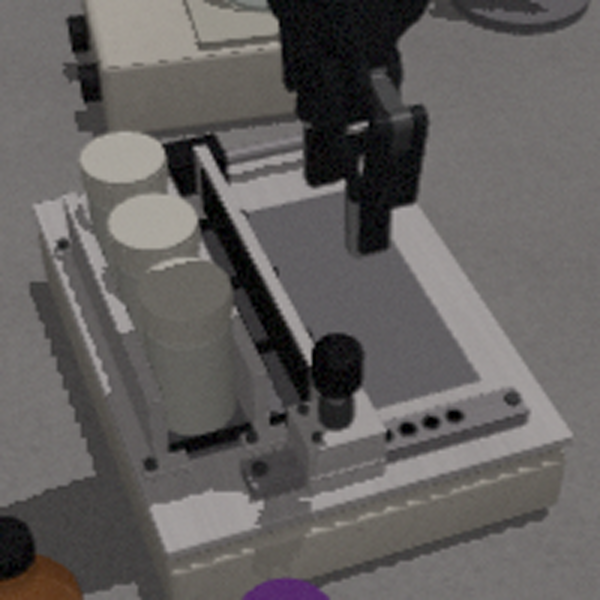

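```bash
python3 look.py s3.png 205 90 405 290 3; python3 - <<'E'
from h import *
s=cam("side");o=bot.get_obs()
for z in(0,.01,.02,.03,.04):
  for d in(-.0277,.0277):
    p=o["eef_pos"]+d*np.array([.126,-.992,0])+[0,0,z];print(z,d,((proj(s,p)-[205,90])*3).round())
E
```

```text
2.9 [ 0.5878 -0.0157  0.2416] [-0.    0.01  0.  ] [ 0.5  0.  -0.2] 0.65
-0.0425 [315. 218.]
0 [343. 265.]
0.0425 [372. 316.]
0 -0.0277 [324. 235.]
0 0.0277 [362. 298.]
0.01 -0.0277 [325. 220.]
0.01 0.0277 [362. 283.]
0.02 -0.0277 [325. 206.]
0.02 0.0277 [363. 269.]
0.03 -0.0277 [325. 191.]
0.03 0.0277 [364. 254.]
0.04 -0.0277 [325. 175.]
0.04 0.0277 [364. 238.]
```

View pics/s3.png

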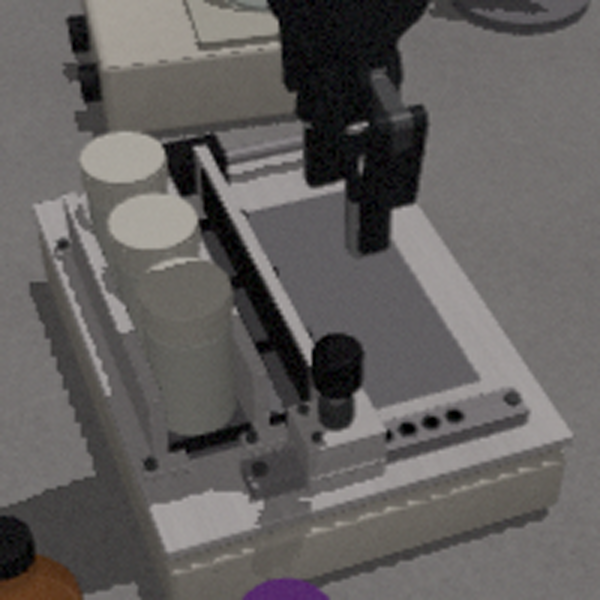

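Emit:
drive_tool(
  slide=[
    [-3,0.5,-2],
    [-3,0.5,-2],
    [-3,0.5,-2],
    [-3,0.5,-2],
    [-3,0.5,-2],
    [-3,0.5,-2],
  ],
  turn=[
    [0,0.01,0],
    [0,0.01,0],
    [0,0.01,0],
    [0,0.01,0],
    [0,0.01,0],
    [0,0.01,0],
  ],
  gripper=[0,0,0,0,0,0],
)

```text
t: 3.6
eef_pos: [0.5848, -0.0151, 0.2395]
tool_rot: [0.53, 0.468, 0.531, -0.467]
contact_force: [0.1, 0.4, -1.5]
gripper_width: -0.004
```

```bash
python3 look.py s4.png 205 90 405 290 3
```

```text
3.6 [ 0.5848 -0.0151  0.2395] [-0. -0.  0.] [ 0.1  0.4 -1.5] -0.004
-0.0425 [310. 222.]
0 [337. 268.]
0.0425 [367. 319.]
```

View pics/s4.png

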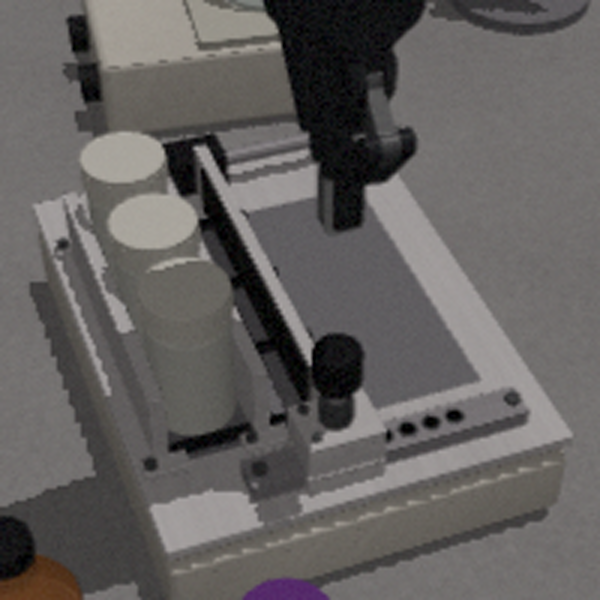

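```bash
python3 - <<'E'
from h import *
t=cam("top");s=cam("side")
p=np.array([.2254,-.6355,.1992]); a=np.array([.334,-.942,0])
for z in(0,.035):
  for d in(-.05,0,.05): print(z,d,proj(t,p+d*a+[0,0,z]).round(1))
im=cv2.imread("pics/top0.png")[390:480,540:640]; cv2.imwrite("pics/t0g.png",cv2.resize(im,None,fx=6,fy=6,interpolation=cv2.INTER_CUBIC))
print(-s["R"].T@s["t"],-t["R"].T@t["t"])
E
```

```text
0 -0.05 [562.7 424. ]
0 0 [584.4 415.2]
0 0.05 [606.  406.5]
0.035 -0.05 [570.7 427.5]
0.035 0 [593.  418.4]
0.035 0.05 [615.3 409.5]
[ 0.43651501 -0.58130163  0.74080214] [ 0.45471977 -0.04683196  1.39548004]
```

View pics/t0g.png

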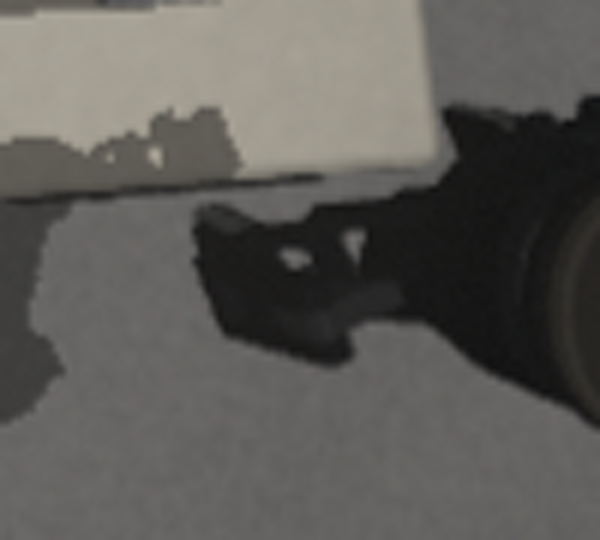

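```bash
python3 - <<'E'
from h import *
a=cv2.imread("pics/s4.png")[120:320,250:450]; a=cv2.convertScaleAbs(a,alpha=2.2,beta=-60); 
b=cv2.imread("pics/s1.png")[120:320,250:450]; b=cv2.convertScaleAbs(b,alpha=2.2,beta=-60)
cv2.imwrite("pics/enh.png",cv2.resize(np.hstack([a,b]),None,fx=2,fy=2))
E
```

```text
(no output)
```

View pics/enh.png

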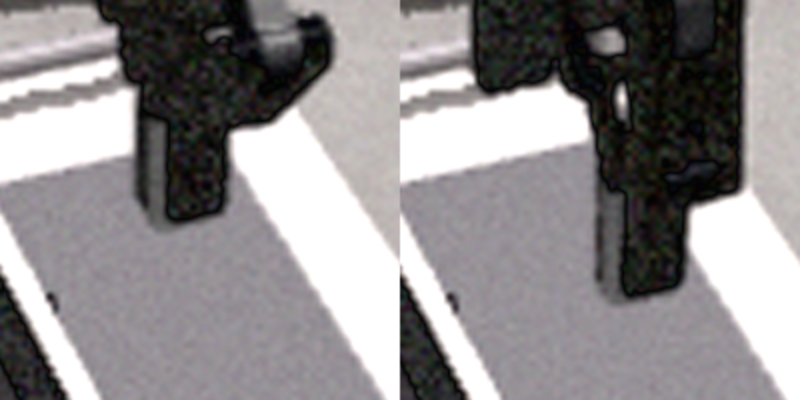

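The shut fingertips appear at (340,228) in the crop, but the reported TCP projects to (337,268). So the tips sit about 25 mm higher than reported, with almost no sideways offset. I'll go down to a height that is safe either way and look again.

Emit:
drive_tool(
  slide=[
    [0,0,0],
    [0,0,0],
    [0,0,-10],
    [0,0,-25],
    [0,0,-40],
    [0,0,-55],
    [0,0,-70],
    [0,0,-70],
  ],
  turn=[
    [0,0,0],
    [0,0,0],
    [0,0,0],
    [0,0,0],
    [0,0,0],
    [0,0,0],
    [0,0,0],
    [0,0,0],
  ],
  gripper=[0.75,0.75,0.75,0.75,0.75,0.75,0.75,0.75],
)

```text
t: 4.55
eef_pos: [0.5828, -0.0153, 0.1664]
tool_rot: [0.529, 0.466, 0.532, -0.469]
contact_force: [-0.7, 0.3, -0.7]
gripper_width: 0.751
```

```bash
python3 look.py s5.png 265 140 365 270 5
```

```text
4.55 [ 0.5828 -0.0153  0.1664] [-0.    -0.005  0.   ] [-0.7  0.3 -0.7] 0.751
-0.0425 [211. 282.]
0 [253. 360.]
0.0425 [299. 444.]
```

View pics/s5.png

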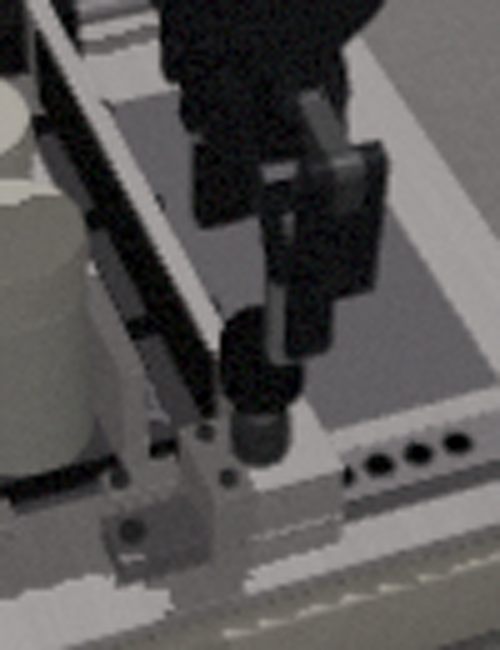

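Emit:
drive_tool(
  slide=[
    [1,0,-10],
    [2,0,-22],
    [2,0,-34],
    [2,0,-44],
    [2,0,-44],
    [2,0,-44],
  ],
  turn=[
    [0,0,0],
    [0,-0.005,0],
    [0,-0.005,0],
    [0,-0.005,0],
    [0,-0.005,0],
    [0,-0.005,0],
  ],
  gripper=[0.75,0.75,0.75,0.75,0.75,0.75],
)

```text
t: 5.2
eef_pos: [0.5857, -0.0152, 0.1237]
tool_rot: [0.531, 0.468, 0.53, -0.467]
contact_force: [0.6, 0.6, 0.2]
gripper_width: 0.749
```

```bash
python3 look.py s6.png 265 140 365 270 5
```

```text
5.2 [ 0.5857 -0.0152  0.1237] [-0.     0.002  0.   ] [0.6 0.6 0.2] 0.749
-0.0425 [218. 365.]
0 [260. 443.]
0.0425 [303. 526.]
```

View pics/s6.png

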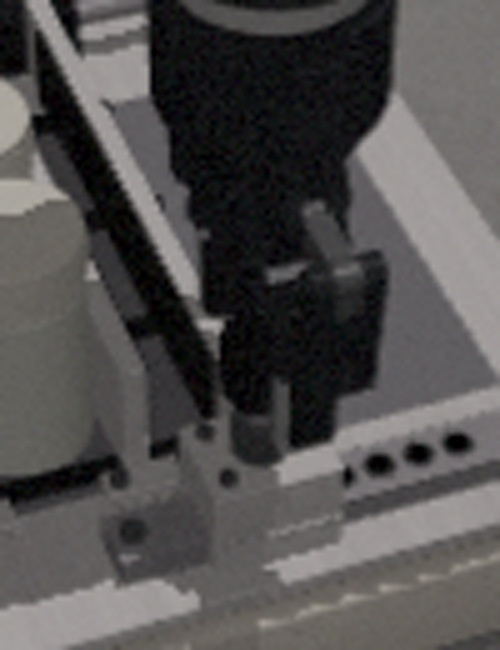

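Emit:
drive_tool(
  slide=[
    [0,0,-6],
    [0,0,-11],
    [0,0,-11],
    [0,0,-11],
    [0,0,-11],
    [0,0,-11],
    [0,0,-11],
    [0,0,-11],
  ],
  turn=[
    [0,0,0],
    [0,0,0],
    [0,0,0],
    [0,0,0],
    [0,0,0],
    [0,0,0],
    [0,0,0],
    [0,0,0],
  ],
  gripper=[0.75,0.75,0.55,0.45,0.2,0.2,0.2,0.2],
  squeeze=50,
)

```text
t: 6.05
eef_pos: [0.5863, -0.0144, 0.1135]
tool_rot: [0.531, 0.468, 0.53, -0.466]
contact_force: [-0.5, 3.9, 2.1]
gripper_width: 0.341
```

```bash
python3 look.py s7.png 265 140 365 270 5
```

```text
6.05 [ 0.5863 -0.0144  0.1135] [-0.001  0.003 -0.   ] [-0.5  3.9  2.1] 0.341
-0.0425 [219. 383.]
0 [260. 461.]
0.0425 [304. 543.]
```

View pics/s7.png

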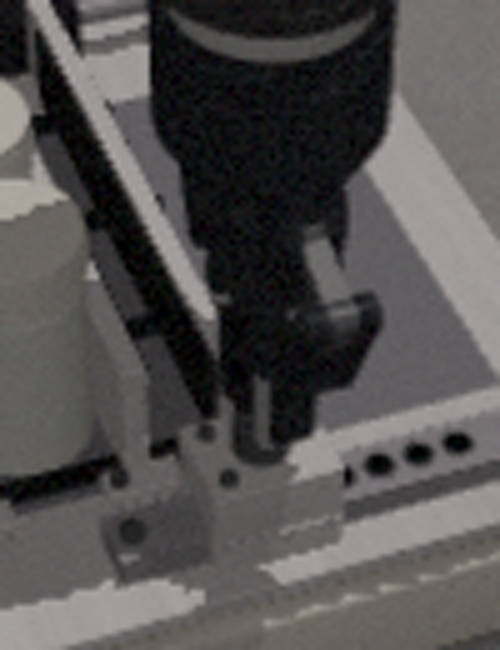

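Emit:
drive_tool(
  slide=[
    [0,0,4],
    [0,0,8],
    [0,0,12],
    [0,0,12],
    [0,0,12],
  ],
  turn=[
    [0,0,0],
    [0,0,0],
    [0,0,0],
    [0,0,0],
    [0,0,0],
  ],
  gripper=[0.2,0.2,0.2,0.2,0.2],
  squeeze=60,
)

```text
t: 6.6
eef_pos: [0.5852, -0.0145, 0.1247]
tool_rot: [0.531, 0.468, 0.531, -0.467]
contact_force: [-1.1, 2.9, -11.8]
gripper_width: 0.337
```

Emit:
drive_tool(
  slide=[
    [10,1.3,1],
    [20,2.5,1],
    [30,3.8,1],
    [40,5.1,1],
    [50,6.3,1],
    [60,7.6,1],
    [70,8.9,1],
    [79,10,1],
    [79,10,1],
    [79,10,1],
  ],
  turn=[
    [0,0,0],
    [0,0,0],
    [0,0,0],
    [0,0,0],
    [0,0,0],
    [0,0,0],
    [0,0,0],
    [0,0,0],
    [0,0,0],
    [0,0,0],
  ],
  gripper=[0.2,0.2,0.2,0.2,0.2,0.2,0.2,0.2,0.2,0.2],
)

```text
t: 7.6
eef_pos: [0.665, -0.0044, 0.1259]
tool_rot: [0.531, 0.468, 0.53, -0.467]
contact_force: [0.1, 2.0, -11.4]
gripper_width: 0.338
```

```bash
python3 look.py s8.png 265 110 395 270 4.5
```

```text
7.6 [ 0.665  -0.0044  0.1259] [-0.001  0.002 -0.   ] [  0.1   2.  -11.4] 0.338
-0.0425 [374. 413.]
0 [415. 480.]
0.0425 [460. 551.]
```

View pics/s8.png

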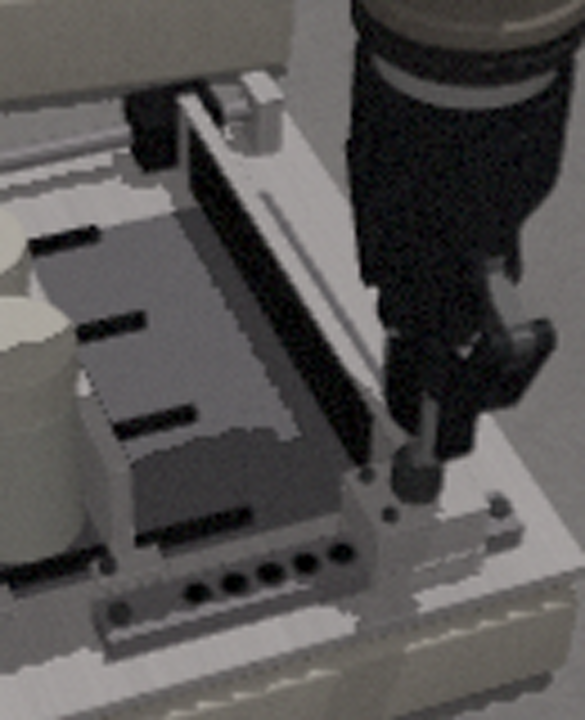

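The bar is drawn back; five rail holes show at (195–340, 590–550). Now I release the knob and rise.

Emit:
drive_tool(
  slide=[
    [0,0,0],
    [0,0,0],
    [0,0,0],
    [0,0,0],
    [0,0,20],
    [0,0,50],
    [0,0,90],
    [-5,-35,130],
    [-10,-75,150],
    [-15,-115,160],
  ],
  turn=[
    [0,0,0],
    [0,0,0],
    [0,0,0],
    [0,0,0],
    [0,0,0],
    [0,0,0],
    [0,0,0],
    [0,0,0],
    [0,0,0],
    [0,0,0],
  ],
  gripper=[0.75,0.75,0.75,0.75,0.75,0.9,1,1,1,1],
)

```text
t: 8.65
eef_pos: [0.6508, -0.1208, 0.2901]
tool_rot: [0.533, 0.469, 0.529, -0.465]
contact_force: [0.2, -0.2, -1.0]
gripper_width: 1.0
```

```bash
python3 look.py s9.png 265 110 395 270 4.5; python3 - <<'E'
from h import *
t=cam("top");crop(t,220,180,440,340,3.6,"t9.png")
E
```

```text
8.65 [ 0.6508 -0.1208  0.2901] [ 0.     0.008 -0.001] [ 0.2 -0.2 -1. ] 1.0
-0.0425 [464. 291.]
0 [522. 374.]
0.0425 [584. 462.]
```

View pics/s9.png

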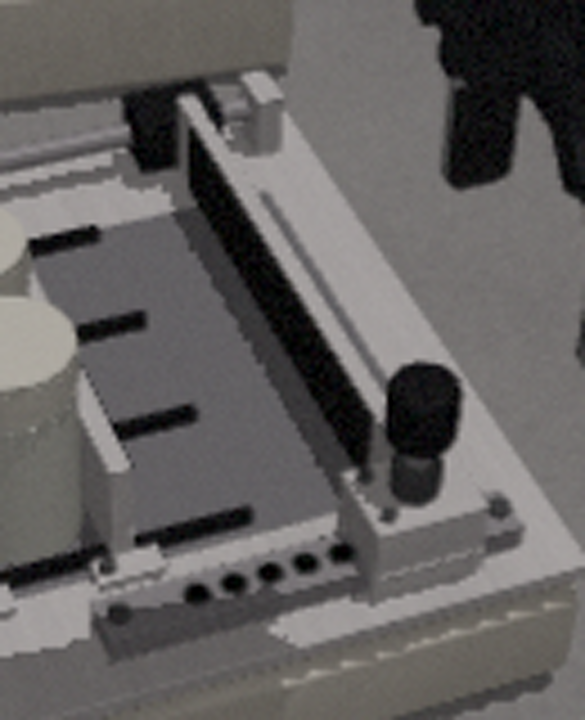

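View pics/t9.png

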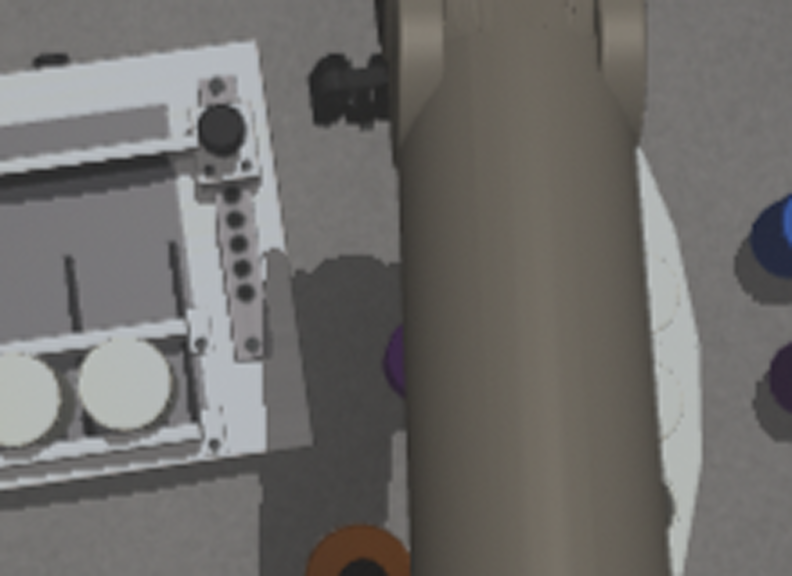

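```bash
python3 - <<'E'
from h import *
t=cam("top");s=cam("side")
P=lambda x,y,x0,y0,k:((x+.5)/k-.5+x0,(y+.5)/k-.5+y0)
print(tri(t,P(221,130,220,180,3.6),s,P(424,384,265,110,4.5)))
for z in(.183,.193):print(((proj(s,[.6642,-.0052,z])-[265,110])*4.5).round(), ((proj(t,[.6642,-.0052,z])-[220,180])*3.6).round())
o=bot.get_obs();print(o["eef_pos"],delta(np.radians(-81),o))
E
```

```text
(array([ 0.66117467, -0.00562714,  0.18137728]), np.float64(0.003323038202764738))
[425. 378.] [219. 121.]
[428. 358.] [219. 118.]
[ 0.649546   -0.12101457  0.28658516] [-0.00068376  0.0028775   0.03333553]
```

Emit:
drive_tool(
  slide=[
    [-20,-33,0],
    [-40,-66,0],
    [-60,-100,0],
    [-86,-144,0],
    [-86,-144,-40],
    [-86,-144,-80],
    [-86,-144,-120],
    [-86,-144,-140],
    [-86,-144,-140],
    [-86,-144,-140],
  ],
  turn=[
    [0,0,0.033],
    [0,0.003,0.033],
    [0,0.003,0.033],
    [0,0.003,0.033],
    [0,0.003,0.033],
    [0,0.003,0.033],
    [0,0.003,0.033],
    [0,0.003,0.033],
    [0,0.003,0.033],
    [0,0.003,0.033],
  ],
  gripper=[1,1,1,1,1,1,1,1,1,1],
)

```text
t: 9.85
eef_pos: [0.5643, -0.2636, 0.147]
tool_rot: [0.538, 0.459, 0.538, -0.458]
contact_force: [0.1, -0.6, -1.1]
gripper_width: 1.002
```

```bash
python3 look.py s10.png 255 240 455 440 4; python3 - <<'E'
from h import *
s=cam("side")
for z in (.101,.112):print(((proj(s,[.5633,-.2655,z])-[255,240])*4).round())
E
```

```text
9.85 [ 0.5643 -0.2636  0.147 ] [-0.001  0.    -0.032] [ 0.1 -0.6 -1.1] 1.002
-0.0425 [313. 319.]
0 [359. 416.]
0.0425 [408. 520.]
[350. 484.]
[352. 469.]
```

View pics/s10.png

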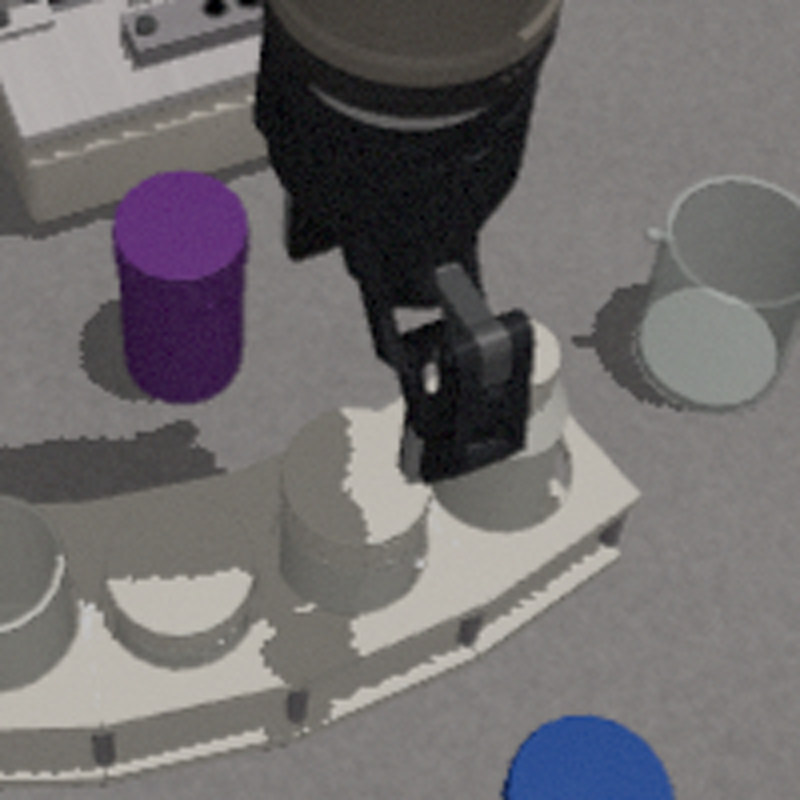

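Emit:
drive_tool(
  slide=[
    [0,-2,-20],
    [0,-2,-40],
    [0,-2,-60],
    [0,-2,-75],
    [0,-2,-88],
    [0,-2,-95],
    [0,-2,-95],
    [0,-2,-95],
  ],
  turn=[
    [0,0,0],
    [0,0,0],
    [0,0,0],
    [0,0,0],
    [0,0,0],
    [0,0,0],
    [0,0,0],
    [0,0,0],
  ],
  gripper=[1,1,1,1,1,1,1,1],
)

```text
t: 10.75
eef_pos: [0.5656, -0.2667, 0.054]
tool_rot: [0.539, 0.46, 0.537, -0.458]
contact_force: [-1.6, 0.3, 0.1]
gripper_width: 0.997
```

```bash
python3 look.py s11.png 255 240 455 440 4
```

```text
10.75 [ 0.5656 -0.2667  0.054 ] [ 0.     0.004 -0.031] [-1.6  0.3  0.1] 0.997
-0.0425 [309. 451.]
0 [350. 543.]
0.0425 [395. 642.]
```

View pics/s11.png

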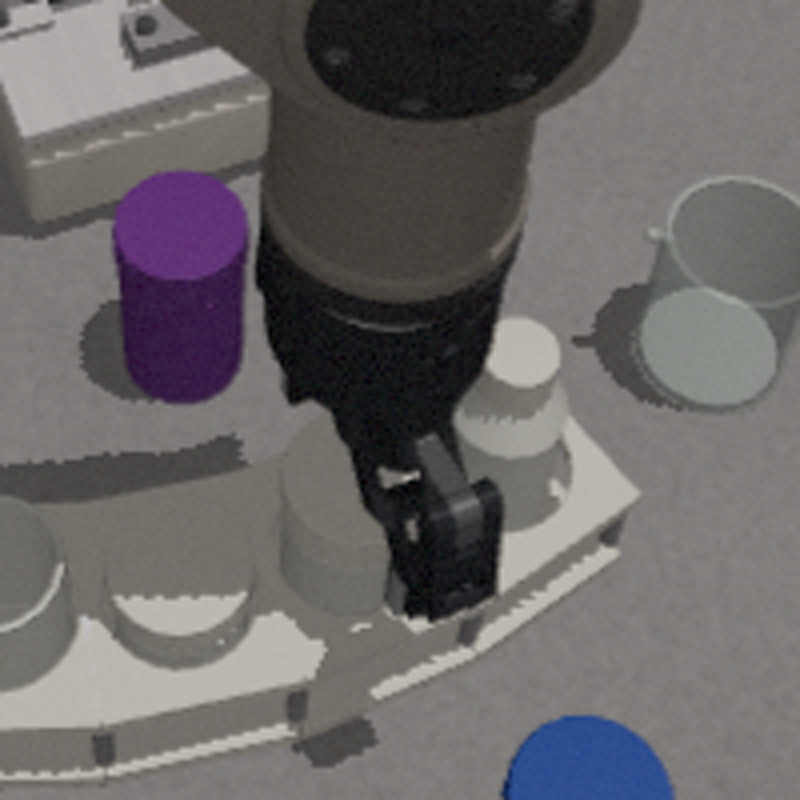

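Emit:
drive_tool(
  slide=[
    [0,0,-7],
    [0,0,-14],
    [0,0,-14],
    [0,0,-14],
    [0,0,-14],
    [0,0,-14],
    [0,0,-14],
    [0,0,-14],
  ],
  turn=[
    [0,0,0],
    [0,0,0],
    [0,0,0],
    [0,0,0],
    [0,0,0],
    [0,0,0],
    [0,0,0],
    [0,0,0],
  ],
  gripper=[1,1,0.85,0.75,0.5,0.5,0.5,0.5],
  squeeze=35,
)

```text
t: 11.6
eef_pos: [0.5659, -0.2667, 0.0404]
tool_rot: [0.539, 0.46, 0.537, -0.458]
contact_force: [-0.8, 0.4, 1.2]
gripper_width: 0.644
```

```bash
python3 look.py s12.png 255 240 455 440 4
```

```text
11.6 [ 0.5659 -0.2667  0.0404] [ 0.001  0.004 -0.031] [-0.8  0.4  1.2] 0.644
-0.0425 [308. 467.]
0 [349. 559.]
0.0425 [393. 657.]
```

View pics/s12.png

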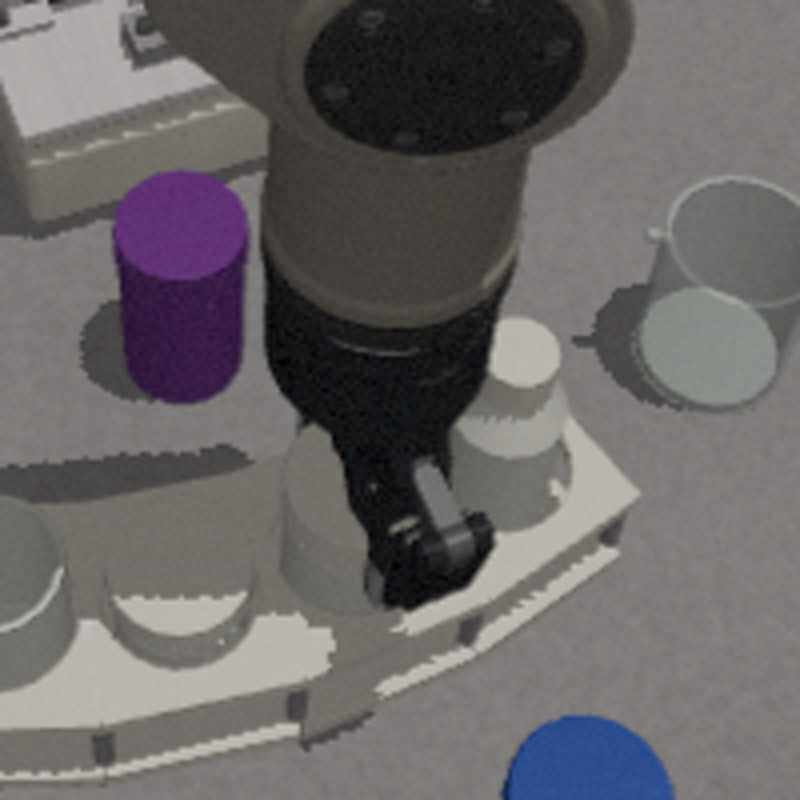

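Emit:
drive_tool(
  slide=[
    [0,0,8],
    [0,0,20],
    [0,0,40],
    [0,0,65],
    [0,0,95],
    [0,0,130],
    [0,0,165],
    [0,0,195],
    [0,0,210],
    [0,0,210],
  ],
  turn=[
    [0,0.004,0],
    [0,0.004,0],
    [0,0.004,0],
    [0,0.004,0],
    [0,0.004,0],
    [0,0.004,0],
    [0,0.004,0],
    [0,0.004,-0.01],
    [0,0.004,-0.02],
    [0,0.004,-0.031],
  ],
  gripper=[0.5,0.5,0.5,0.5,0.5,0.5,0.5,0.5,0.5,0.5],
  squeeze=45,
)

```text
t: 12.65
eef_pos: [0.5671, -0.2671, 0.2531]
tool_rot: [0.532, 0.468, 0.529, -0.467]
contact_force: [0.1, -0.5, -2.9]
gripper_width: 0.645
```

```bash
python3 look.py s13.png 245 100 445 440 2.3;python3 - <<'E'
from h import *
t=cam("top");crop(t,220,180,440,340,3.6,"t13.png")
E
```

```text
12.65 [ 0.5671 -0.2671  0.2531] [0.002 0.004 0.001] [ 0.1 -0.5 -2.9] 0.645
-0.0425 [217. 408.]
0 [247. 466.]
0.0425 [281. 530.]
```

View pics/s13.png

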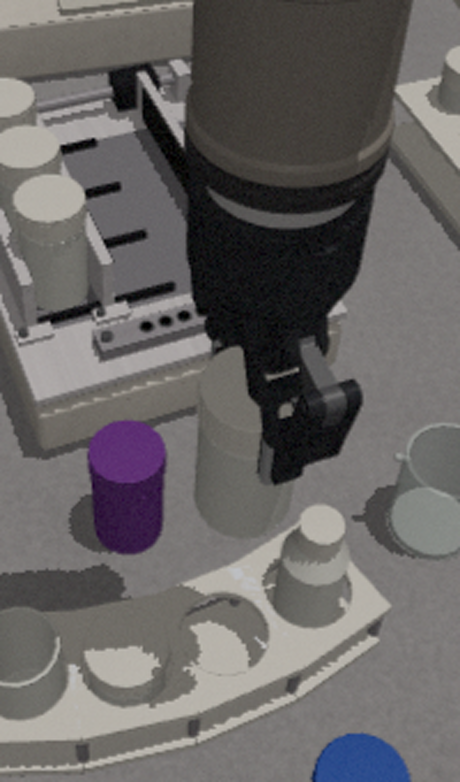

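View pics/t13.png

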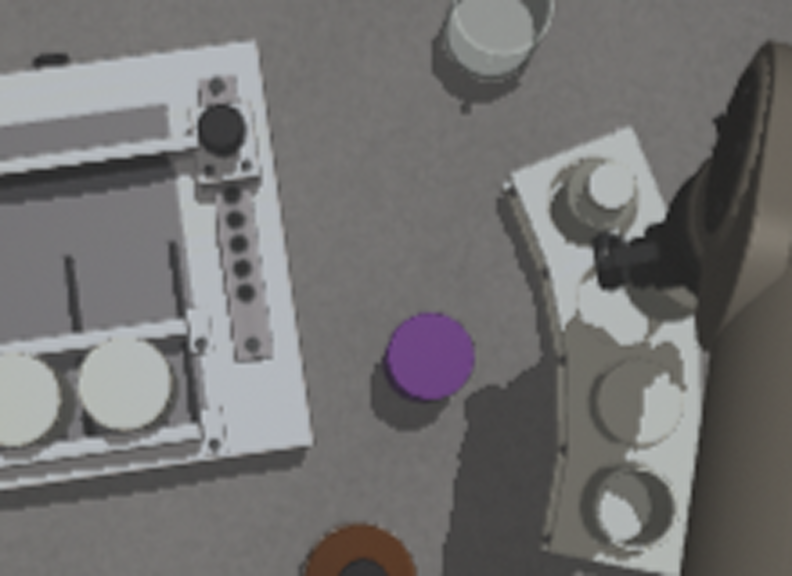

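```bash
python3 - <<'E'
from h import *
s=cam("side"); o=bot.get_obs(); print(o["eef_pos"])
print(onz(s,244/2.3+245,500/2.3+100,o["eef_pos"][2]-.0304), onz(s,357.5/4+255,476/4+240,.112))
E
```

```text
[ 0.56472035 -0.26633356  0.24839227]
[ 0.56801808 -0.2662415   0.21799227] [ 0.56455513 -0.26864848  0.112     ]
```

Emit:
drive_tool(
  slide=[
    [0,20,0],
    [0,55,0],
    [1,95,0],
    [1,135,0],
    [1,175,0],
    [2,215,0],
    [2,255,0],
    [2,295,0],
    [3,335,0],
    [3,370,0],
  ],
  turn=[
    [0,0,0],
    [0,0,0],
    [0,0,0],
    [0,0,0],
    [0,0,0],
    [0,0,0],
    [0,0,0],
    [0,0,0],
    [0,0,0],
    [0,0,0],
  ],
  gripper=[0.5,0.5,0.5,0.5,0.5,0.5,0.5,0.5,0.5,0.5],
)

```text
t: 13.8
eef_pos: [0.5664, 0.1057, 0.2463]
tool_rot: [0.529, 0.466, 0.533, -0.468]
contact_force: [1.7, -0.2, -2.8]
gripper_width: 0.644
```

Emit:
drive_tool(
  slide=[
    [0,20,0],
    [0,20,0],
    [0,20,0],
    [0,20,0],
    [0,20,0],
  ],
  turn=[
    [0,0,0],
    [0,0,0],
    [0,0,0],
    [0,0,0],
    [0,0,0],
  ],
  gripper=[0.5,0.5,0.5,0.5,0.5],
)

```text
t: 14.3
eef_pos: [0.5664, 0.124, 0.2458]
tool_rot: [0.529, 0.466, 0.532, -0.469]
contact_force: [0.1, 0.2, -1.9]
gripper_width: 0.643
```

```bash
python3 look.py s14.png 205 70 385 290 3.4;python3 - <<'E'
from h import *
o=bot.get_obs(); print(o["eef_pos"].round(4),delta(np.radians(-82.75),o).round(4))
E
```

```text
14.3 [0.5664 0.124  0.2458] [ 0.    -0.007  0.   ] [ 0.1  0.2 -1.9] 0.643
-0.0425 [260. 157.]
0 [285. 200.]
0.0425 [312. 245.]
[0.5665 0.1242 0.246 ] [ 0.0002 -0.0067  0.0002]
```

View pics/s14.png

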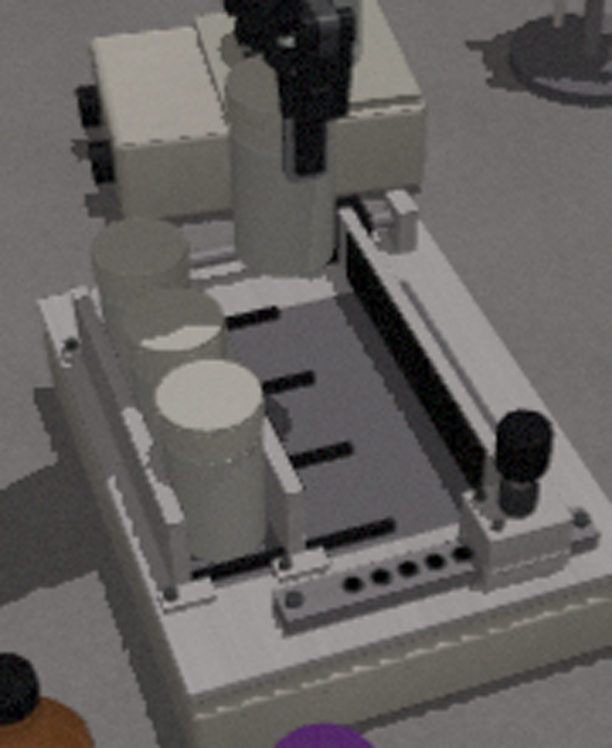

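Emit:
drive_tool(
  slide=[
    [1,4.5,-10],
    [1,4.5,-25],
    [1,4.5,-40],
    [1,4.5,-55],
    [1,4.5,-63],
    [1,4.5,-63],
    [1,4.5,-63],
  ],
  turn=[
    [0,-0.007,0],
    [0,-0.007,0],
    [0,-0.007,0],
    [0,-0.007,0],
    [0,-0.007,0],
    [0,-0.007,0],
    [0,-0.007,0],
  ],
  gripper=[0.5,0.5,0.5,0.5,0.5,0.5,0.5],
)

```text
t: 15.05
eef_pos: [0.5676, 0.1288, 0.183]
tool_rot: [0.531, 0.468, 0.53, -0.467]
contact_force: [0.2, 0.4, -3.0]
gripper_width: 0.641
```

```bash
python3 look.py s15.png 225 90 345 230 5;python3 - <<'E'
from h import *
s=cam("side");q=np.load("shaker.npy");c,n=np.cos(q[2]),np.sin(q[2])
W=lambda x,y,z:np.array([q[0]+c*x-n*y,q[1]+n*x+c*y,z])
for nm,p in dict(ridge1=(-8/1e3,-.034,.09),ridge2=(-8/1e3,.034,.09),barL=(.046,.106,.137),barM=(.046,-.034,.137),back1=(.084,0,.184),back2=(.084,.068,.184)).items(): print(nm,((proj(s,W(*p))-[225,90])*5).round())
E
```

```text
15.05 [0.5676 0.1288 0.183 ] [0. 0. 0.] [ 0.2  0.4 -3. ] 0.641
-0.0425 [289. 262.]
0 [324. 326.]
0.0425 [362. 393.]
ridge1 [357. 445.]
ridge2 [414. 549.]
barL [343. 616.]
barM [228. 385.]
back1 [150. 363.]
back2 [203. 477.]
```

View pics/s15.png

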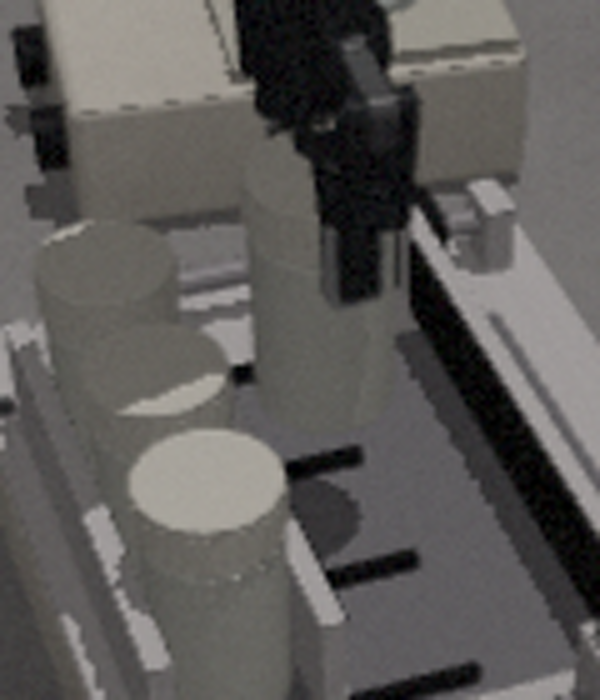

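Emit:
drive_tool(
  slide=[
    [0,0,-12],
    [0,0,-24],
    [0,0,-36],
    [0,0,-46],
    [0,0,-54],
    [0,0,-60],
    [0,0,-64],
    [0,0,-66],
    [0,0,-66],
  ],
  turn=[
    [0,0,0],
    [0,0,0],
    [0,0,0],
    [0,0,0],
    [0,0,0],
    [0,0,0],
    [0,0,0],
    [0,0,0],
    [0,0,0],
  ],
  gripper=[0.5,0.5,0.5,0.5,0.5,0.5,0.5,0.5,0.5],
)

```text
t: 16.05
eef_pos: [0.5681, 0.129, 0.1177]
tool_rot: [0.531, 0.468, 0.53, -0.467]
contact_force: [0.3, -1.1, -2.6]
gripper_width: 0.645
```

```bash
python3 look.py s16.png 225 110 345 240 5
```

```text
16.05 [0.5681 0.129  0.1177] [-0.     0.002  0.   ] [ 0.3 -1.1 -2.6] 0.645
-0.0425 [296. 292.]
0 [330. 356.]
0.0425 [366. 424.]
```

View pics/s16.png

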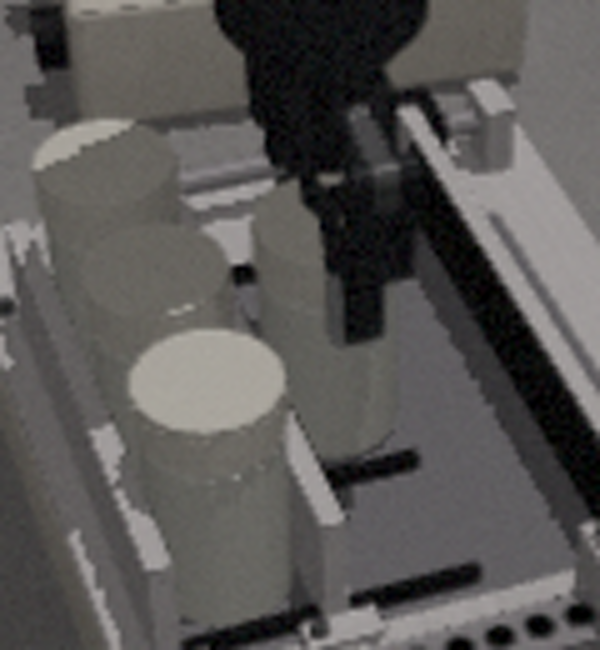

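Emit:
drive_tool(
  slide=[
    [0,0,-1.5],
    [0,0,-2.5],
    [0,0,-3.5],
    [0,0,-4],
    [0,0,-4],
  ],
  turn=[
    [0,0,0],
    [0,0,0],
    [0,0,0],
    [0,0,0],
    [0,0,0],
  ],
  gripper=[0.5,0.5,0.5,0.5,0.5],
)

```text
t: 16.6
eef_pos: [0.5682, 0.129, 0.1139]
tool_rot: [0.531, 0.468, 0.53, -0.467]
contact_force: [0.3, 0.1, -2.7]
gripper_width: 0.641
```

Emit:
drive_tool(
  slide=[
    [0,0,-0.5],
    [0,0,-1],
    [0,0,-1.5],
    [0,0,-1.5],
    [0,0,-1.5],
  ],
  turn=[
    [0,0,0],
    [0,0,0],
    [0,0,0],
    [0,0,0],
    [0,0,0],
  ],
  gripper=[0.5,0.5,0.5,0.5,0.5],
)

```text
t: 17.1
eef_pos: [0.5683, 0.1291, 0.1125]
tool_rot: [0.531, 0.468, 0.53, -0.467]
contact_force: [-0.1, 0.1, -2.7]
gripper_width: 0.647
```

Emit:
drive_tool(
  slide=[
    [0,0,-0.5],
    [0,0,-1],
    [0,0,-1],
    [0,0,-1],
  ],
  turn=[
    [0,0,0],
    [0,0,0],
    [0,0,0],
    [0,0,0],
  ],
  gripper=[0.5,0.5,0.5,0.5],
)

```text
t: 17.5
eef_pos: [0.5687, 0.1292, 0.1124]
tool_rot: [0.531, 0.468, 0.53, -0.467]
contact_force: [-0.6, -0.4, 4.8]
gripper_width: 0.647
```

Emit:
drive_tool(
  slide=[
    [0,0,0.4],
    [0,0,0.4],
    [0,0,0.4],
    [0,0,0.4],
    [0,0,10],
    [0,0,30],
    [0,0,65],
    [0,0,105],
    [0,0,140],
    [5,-30,150],
  ],
  turn=[
    [0,0,0],
    [0,0,0],
    [0,0,0],
    [0,0,0],
    [0,0,0],
    [0,0,0],
    [0,0,0],
    [0,0,0],
    [0,0,0],
    [0,0,0],
  ],
  gripper=[0.7,0.8,0.9,0.9,0.9,0.9,0.9,0.9,0.9,0.9],
)

```text
t: 18.5
eef_pos: [0.5749, 0.105, 0.2681]
tool_rot: [0.534, 0.469, 0.531, -0.462]
contact_force: [0.0, 0.7, 0.2]
gripper_width: 0.9
```

```bash
python3 look.py s17.png 215 90 375 270 4
```

```text
18.5 [0.5749 0.105  0.2681] [-0.005  0.011 -0.007] [0.  0.7 0.2] 0.9
-0.0425 [290.  82.]
0 [322. 134.]
0.0425 [355. 189.]
```

View pics/s17.png

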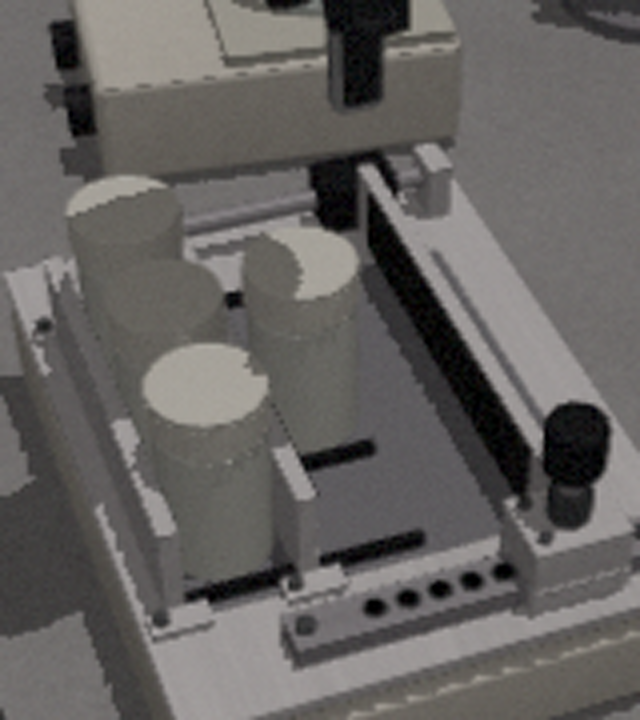

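```bash
python3 - <<'E'
from h import *
s=cam("side");print(onz(s,302.5/4+215,263.5/4+90,.184)); 
q=np.load("shaker.npy");c,n=np.cos(q[2]),np.sin(q[2])
for p in [(302.5/4+215,263.5/4+90)]:
  w=onz(s,*p,.184)-[q[0],q[1],0]; print("shaker frame",c*w[0]+n*w[1],-n*w[0]+c*w[1])
o=bot.get_obs();print(o["eef_pos"].round(4),delta(np.radians(-82.75),o).round(4))
E
```

```text
[0.56829285 0.12499199 0.184     ]
shaker frame 0.015217593457159844 0.0037042953369034173
[0.5759 0.0951 0.2654] [0.0014 0.0083 0.0056]
```

Emit:
drive_tool(
  slide=[
    [18,-20,0],
    [45,-50,0],
    [70,-78,0],
    [89,-99.5,0],
    [89,-99.5,-20],
    [89,-99.5,-50],
    [89,-99.5,-80],
    [89,-99.5,-80],
    [89,-99.5,-80],
  ],
  turn=[
    [0.001,0.008,0.006],
    [0.001,0.008,0.006],
    [0.001,0.008,0.006],
    [0.001,0.008,0.006],
    [0.001,0.008,0.006],
    [0.001,0.008,0.006],
    [0.001,0.008,0.006],
    [0.001,0.008,0.006],
    [0.001,0.008,0.006],
  ],
  gripper=[0.75,0.75,0.75,0.75,0.75,0.75,0.75,0.75,0.75],
)

```text
t: 19.5
eef_pos: [0.6647, -0.0041, 0.1856]
tool_rot: [0.531, 0.467, 0.531, -0.467]
contact_force: [-0.7, -0.3, -0.6]
gripper_width: 0.749
```

```bash
python3 look.py s18.png 265 110 395 270 4.5
```

```text
19.5 [ 0.6647 -0.0041  0.1856] [ 0.    -0.001 -0.001] [-0.7 -0.3 -0.6] 0.749
-0.0425 [382. 304.]
0 [426. 371.]
0.0425 [473. 442.]
```

View pics/s18.png

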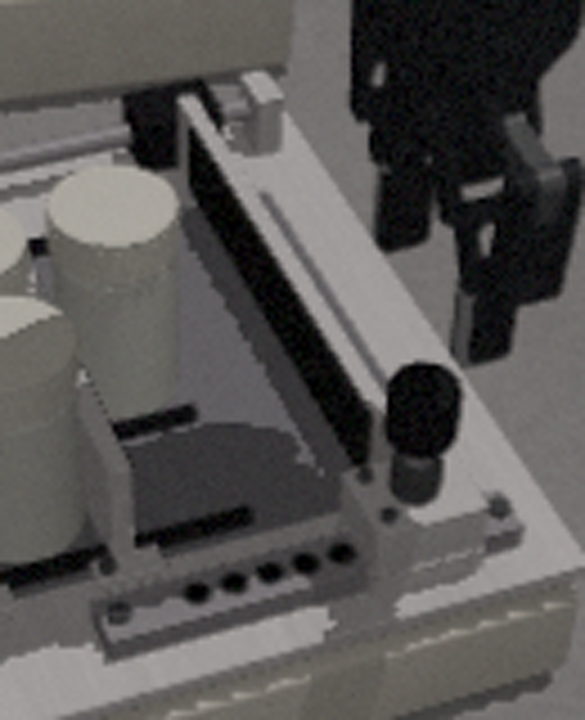

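Emit:
drive_tool(
  slide=[
    [0,0,-15],
    [0,0,-30],
    [0,0,-45],
    [0,0,-60],
    [0,0,-71],
    [0,0,-71],
    [0,0,-71],
  ],
  turn=[
    [0,0,0],
    [0,0,0],
    [0,0,0],
    [0,0,0],
    [0,0,0],
    [0,0,0],
    [0,0,0],
  ],
  gripper=[0.75,0.75,0.75,0.75,0.75,0.75,0.75],
)

```text
t: 20.25
eef_pos: [0.6657, -0.0039, 0.1156]
tool_rot: [0.531, 0.468, 0.53, -0.467]
contact_force: [-0.4, -0.7, 0.1]
gripper_width: 0.75
```

Emit:
drive_tool(
  slide=[
    [0,0,0],
    [0,0,0],
    [0,0,0],
    [0,0,0],
    [0,0,0],
    [0,0,0],
  ],
  turn=[
    [0,0,0],
    [0,0,0],
    [0,0,0],
    [0,0,0],
    [0,0,0],
    [0,0,0],
  ],
  gripper=[0.55,0.45,0.2,0.2,0.2,0.2],
  squeeze=60,
)

```text
t: 20.85
eef_pos: [0.6663, -0.0041, 0.1165]
tool_rot: [0.532, 0.468, 0.53, -0.467]
contact_force: [0.1, -0.9, 5.0]
gripper_width: 0.335
```

```bash
python3 look.py s19.png 265 110 395 270 4.5
```

```text
20.85 [ 0.6663 -0.0041  0.1165] [ 0.     0.003 -0.   ] [ 0.1 -0.9  5. ] 0.335
-0.0425 [375. 428.]
0 [416. 495.]
0.0425 [460. 566.]
```

View pics/s19.png

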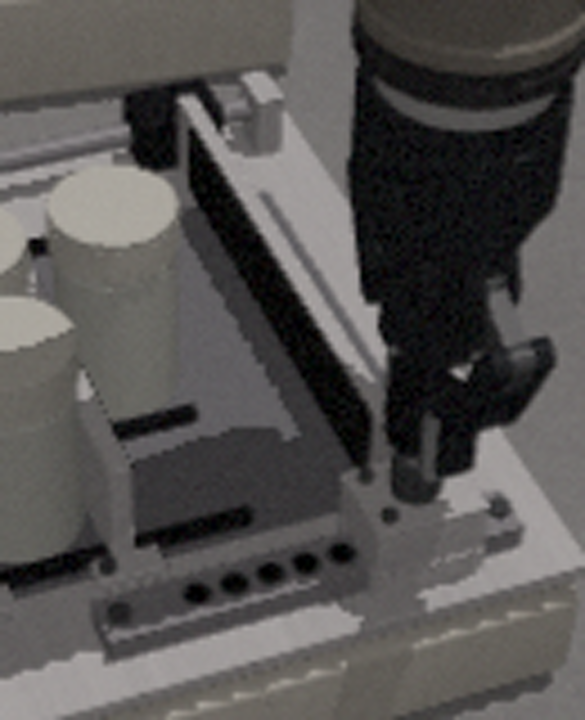

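Emit:
drive_tool(
  slide=[
    [0,0,4],
    [0,0,8],
    [0,0,12.5],
    [0,0,12.5],
    [0,0,12.5],
  ],
  turn=[
    [0,0,0],
    [0,0,0],
    [0,0,0],
    [0,0,0],
    [0,0,0],
  ],
  gripper=[0.2,0.2,0.2,0.2,0.2],
)

```text
t: 21.4
eef_pos: [0.665, -0.0043, 0.128]
tool_rot: [0.531, 0.467, 0.531, -0.467]
contact_force: [-1.7, -0.8, -11.5]
gripper_width: 0.329
```

Emit:
drive_tool(
  slide=[
    [-8,-1,0.5],
    [-16,-2,0.5],
    [-24,-3,0.5],
    [-31,-3.9,0.5],
    [-36,-4.6,0.5],
    [-40,-5.1,0.5],
    [-43,-5.5,0.5],
    [-45,-5.7,0.5],
    [-46.5,-5.9,0.5],
    [-46.5,-5.9,0.5],
  ],
  turn=[
    [0,0,0],
    [0,0,0],
    [0,0,0],
    [0,0,0],
    [0,0,0],
    [0,0,0],
    [0,0,0],
    [0,0,0],
    [0,0,0],
    [0,0,0],
  ],
  gripper=[0.2,0.2,0.2,0.2,0.2,0.2,0.2,0.2,0.2,0.2],
)

```text
t: 22.4
eef_pos: [0.619, -0.0101, 0.1288]
tool_rot: [0.531, 0.467, 0.53, -0.467]
contact_force: [2.7, -0.8, -11.9]
gripper_width: 0.334
```

```bash
python3 look.py s20.png 215 90 375 270 4
```

```text
22.4 [ 0.619  -0.0101  0.1288] [ 0.     0.001 -0.   ] [  2.7  -0.8 -11.9] 0.334
-0.0425 [441. 466.]
0 [476. 527.]
0.0425 [513. 592.]
```

View pics/s20.png

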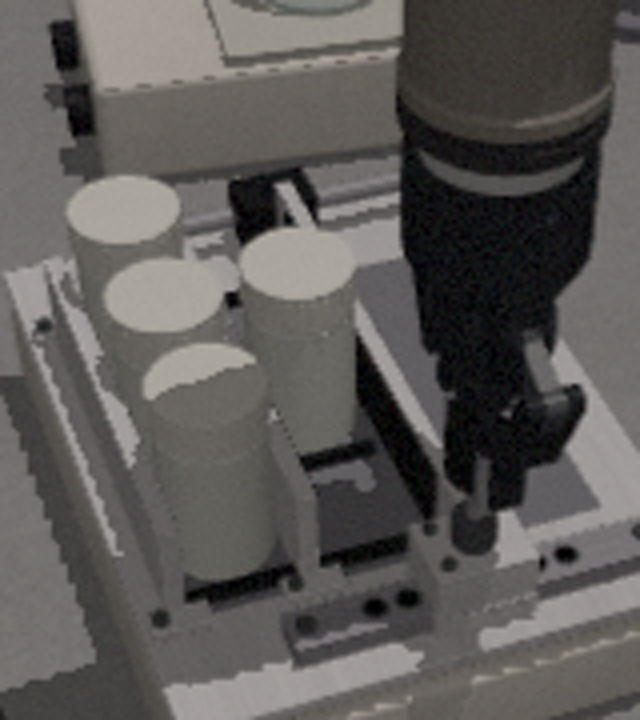

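Emit:
drive_tool(
  slide=[
    [-0.7,-0.1,0],
    [-1.4,-0.2,0],
    [-1.6,-0.2,0],
    [-1.6,-0.2,0],
  ],
  turn=[
    [0,0,0],
    [0,0,0],
    [0,0,0],
    [0,0,0],
  ],
  gripper=[0.2,0.2,0.2,0.2],
)

```text
t: 22.85
eef_pos: [0.6177, -0.0103, 0.1288]
tool_rot: [0.531, 0.468, 0.53, -0.467]
contact_force: [3.6, 0.6, -12.6]
gripper_width: 0.332
```

Force is low (3.6 N), so the bottle isn't jammed. I'll let go now and let the pin drop.

Emit:
drive_tool(
  slide=[
    [0,0,0],
    [0,0,0],
    [0,0,0],
    [0,0,0],
    [0,0,15],
    [0,0,40],
    [0,0,80],
    [0,0,120],
    [0,-35,140],
    [0,-80,150],
  ],
  turn=[
    [0,0,0],
    [0,0,0],
    [0,0,0],
    [0,0,0],
    [0,0,0],
    [0,0,0],
    [0,0,0],
    [0,0,0],
    [0,0,0],
    [0,0,0],
  ],
  gripper=[0.75,0.75,0.75,0.75,0.75,0.75,0.75,0.75,0.75,0.75],
)

```text
t: 23.85
eef_pos: [0.6193, -0.0877, 0.2837]
tool_rot: [0.534, 0.468, 0.53, -0.464]
contact_force: [1.1, 0.2, -0.4]
gripper_width: 0.746
```

Emit:
drive_tool(
  slide=[
    [0,-50,0],
    [0,-100,0],
    [0,-100,0],
    [0,-100,0],
  ],
  turn=[
    [0,0,0],
    [0,0,0],
    [0,0,0],
    [0,0,0],
  ],
  gripper=[0.75,0.75,0.75,0.75],
)

```text
t: 24.25
eef_pos: [0.619, -0.1894, 0.2847]
tool_rot: [0.533, 0.469, 0.529, -0.464]
contact_force: [0.3, 1.3, 0.2]
gripper_width: 0.747
```

```bash
python3 look.py s21.png 215 90 375 270 4; python3 - <<'E'
from h import *
t=cam("top");crop(t,140,180,320,330,4.4,"t21.png")
s=cam("side");cv2.imwrite("pics/sf.png",s["color"][:,:,::-1])
for z in(.183,.193):print(((proj(s,[.6166,-.0113,z])-[215,90])*4).round(), ((proj(t,[.6166,-.0113,z])-[140,180])*4.4).round())
E
```

```text
24.25 [ 0.619  -0.1894  0.2847] [-0.001  0.009 -0.003] [0.3 1.3 0.2] 0.747
-0.0425 [585. 491.]
0 [639. 575.]
0.0425 [698. 668.]
[477. 442.] [634. 242.]
[478. 425.] [633. 240.]
```

View pics/s21.png

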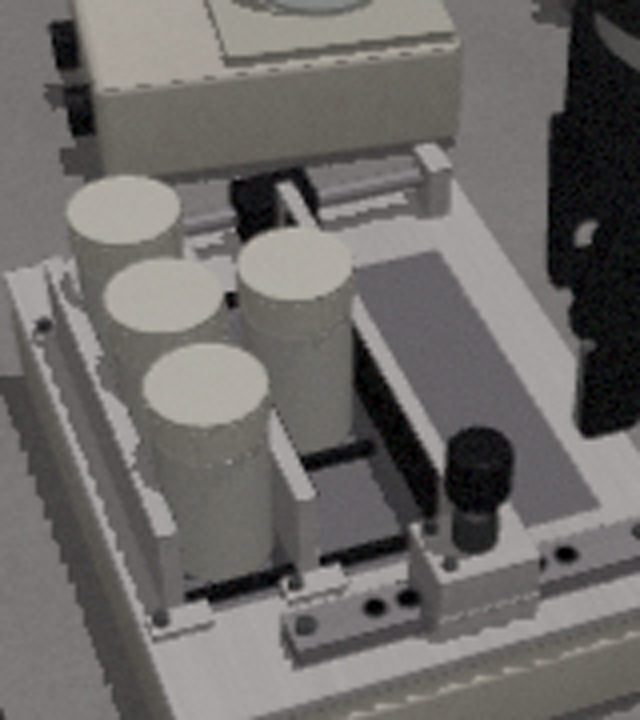

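View pics/t21.png

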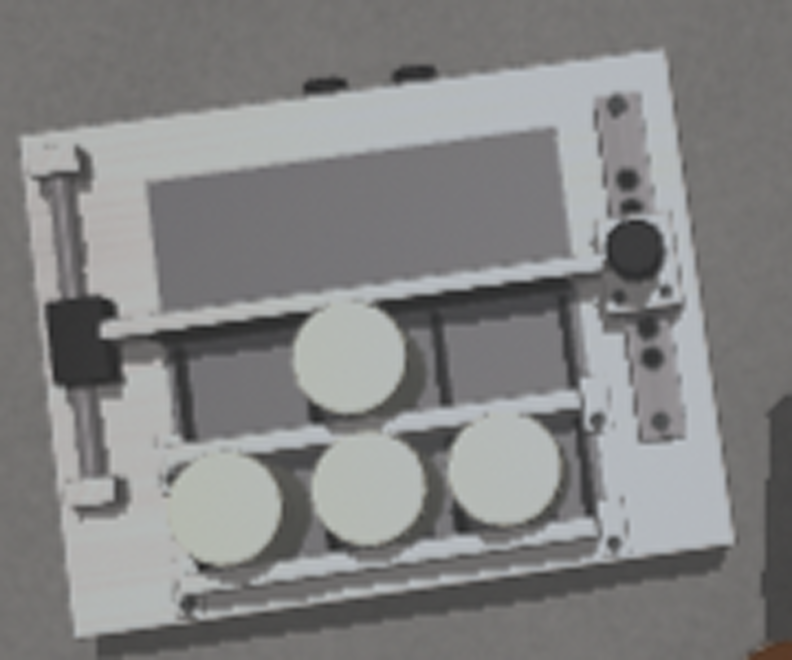

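View pics/sf.png

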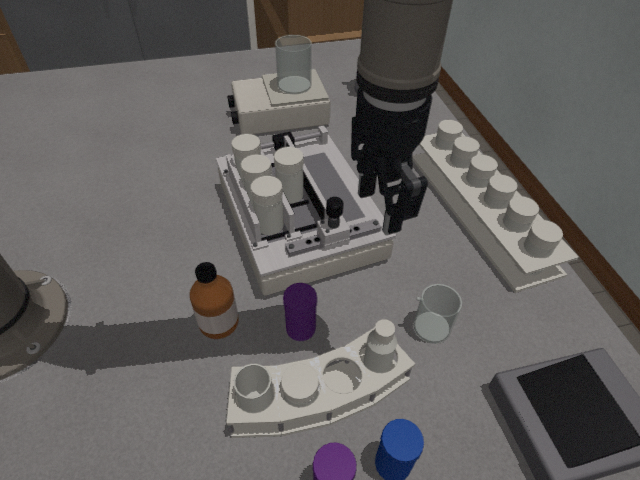

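The knob's top is at (478,447) in the side crop. That matches pin home (442), not lifted (425). In the top view it sits over the fourth hole, with two holes showing on each side. The bottle stands upright at (350,358), held against the cross bar, and nothing else has moved. I'm handing in.

```bash
python3 - <<'E'
from station import bot
print(bot.hand_in()); print(bot.get_obs()["t"])
E
```

```text
the job is handed in; nothing more can be done
None
the job is handed in; nothing more can be done
```

I loaded the 54 mm capped bottle from the rack into the middle place of the shaker's front row, and the clamp bar is pinned in the snug hole. I handed the job in at about 24 s of the 67 s allowed; no verdict is reported.

**What I did:** I drew the bar back to the 0.096 hole and let the pin drop. I then carried the bottle over upright and set it down with light contact (about 5 N). Last, I pulled the plunger again, slid the bar up to the bottle with at most 3.6 N of push, and let the pin drop.

**Last checks:**
- **Pin:** the knob is at its pin-home height, over the fourth hole, with two holes visible on each side of the carriage.
- **Bottle:** it stands upright between the bars in the middle place. Before clamping, the side view put it about 2–4 mm off-centre along the row, within the 4.5 mm of play; I did not measure it again afterwards.
- **Everything else:** the back row, rack vessels, amber bottle, beaker and coloured look-alikes stand where they were.

**Disagreements:**
- **Gripper height:** in the side view the fingertips showed about 25–40 mm higher than the reported TCP. I set both grasp heights from the pictures, and the forces and finger openings at each grasp fitted that.
- **Top view:** the knob read 2–3 mm off my fitted position each time after the bar was moved, and the two cameras differed by 2–4 mm. That is far less than the 16 mm between holes.

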